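# Hang up the mug, bring the jar to the front and hold the carousel

### The arm

A 6-joint arm with a two-finger parallel gripper is mounted at the origin on a cart in front of the work surface, level with it; the furniture and walls round the work are solid. World frame = base frame: x ahead of the robot, y to its left, z up, the work surface at z = 0. Lengths are in mm, angles in rad, forces in N, time in s.
With the tool pointing down it reaches from about 300 to 750 mm from the base axis. Payload 8.5 kg.
Tool frame: the origin (TCP) lies midway between the tips of the shut fingers; the grasp point (between the pads) lies 19 mm behind it; z points along the fingers, y is the line along which they close (so a half turn about z gives the same grasp; the last joint's range is limited). The gripper opens to 88 mm and grips with 3 to 60 N. Pads are 18 mm wide; open, the fingers measure 123 mm over their backs; the gripper's body (75 mm by 187 mm) begins 45 mm behind the grasp point.
Start: joints at [1.085, 0.381, 1.297, -0, 1.464, -0.215], TCP at [147.118, 529.94, 238.748] pointing down, gripper open.
Joint ranges: [-3.11, 3.11], [-0.89, 2.33], [0.22, 2.48], [-1.42, 4.56], [0.17, 2.85], [-2.88, 2.88]. Speed limits (rad/s): [2.39, 2.39, 3.14, 3.14, 3.14, 3.14].

### API

Orientations are given as a unit quaternion [w, x, y, z].
In Python, from station import read_state, camera, sign_off gives the robot as it stands.
- The arm moves only by the tool move_arm, never from a script. Its argument "commands" is a list of rows, each an object of numbers: "tx", "ty", "tz": the shift along the tool's x, y, z in m; "rx", "ry", "rz": the turn, a rotation vector about the tool's x, y, z in degrees; "jaw": the finger opening in m, from 0 to 0.0881. A call has 1 to 20 rows; each row shifts and turns the commanded pose from where the row before left it, along the tool's axes as they then stand; what a row does not reach is not made up. A row lasts 1/8 s, in which the tool goes at most 62.5 mm and 10.7 degrees, less where a joint would pass 70% of its speed; a pose out of reach is approached as far as the arm can. A call is refused whole if a number of a shift passes 0.0625 or a number of a turn 10.7, either way. A call with a gripper value outside its range is refused whole. The fingers move at their own pace and stop on an object; the grip force is fixed at half the most. Time passes only in rows, so rows that do not move let the fingers close. It gives the time, the measured TCP pose, the force, the opening and the grip force at its end, in the units of the state.
- read_state(): the state, without advancing time (a new reading comes with each control period).
- camera(name): name is "side" or "top" or "wrist"; returns a dict with "color" (384x512x3 uint8, red, green, blue), "fx", "fy", "cx", "cy" (pixels), "dist" ([k1, k2, p1, p2, k3] as OpenCV has them; the pictures are not rectified), "rvec" (rotation vector, rad) and "tvec" (3), from world to camera coordinates, as OpenCV has them; the wrist camera has in their place "hand_eye" (4x4, takes a point from camera to tool coordinates, whose origin is the TCP and whose axes are the flange's). Camera axes: x right, y down, z forward; pixel columns grow to the right and rows downward; lengths in mm; the calibration is good to about 2 mm. A picture is of the moment at which its call begins: read the wrist's pose just before it. There is no depth.
- sign_off(): hands the job in; it is judged then, once.
The state is a dict: "time_s": time; "joint_pos": joint angles; "joint_vel": joint speeds; "joint_efforts": joint torques, N m; "tcp_pos": TCP position; "ee_rot": TCP orientation; "ft_force": force on the tool from outside, world axes, zero at the start; "ft_torque": the same for the moment, N m; "width": opening from 0.0 (shut) to 1.0 (fully open); "grip_force": force on a finger pad.
Only numpy, scipy, OpenCV 4.12 (cv2) and the standard library are available. Lean on these libraries where they do the work, as an engineer would, in place of code of your own. Each camera call takes 0.05 s, during which the arm holds its last target. There are 200 camera calls.

### The job

Hang the mug by its handle on the hook of the breakfast carousel and let go of it (it may swing a little). Then turn the carousel by the bar on top until the tall jar with the lid stands at the front, straight behind the pointer, without touching the jar, and finish while still gripping the bar so that the turntable is held still. Leave the bowl and the spoon where they are, and keep everything on the turntable upright.

Things in the scene. Friction and masses are not known exactly. Their poses are not given: they have to be found in the camera images.
- carousel: Fixed foot of the breakfast carousel. Origin on the turning axis at worktop height; its -x axis points to the front and the pointer, +y to the hook. Carries a round wooden turntable, 196 mm across, top at 30 mm, with a wire edge up to 42 mm; a 12 mm steel rod rises in its middle to the wooden grip bar.
- pointer (a point): Tip of the small upright steel pointer on the foot, 110 mm in front (-x of the foot) of the turning axis and 48 mm high, just outside the turntable's edge.
- turntable (a joint): Angle of the turntable on its foot in rad, growing counter-clockwise seen from above; no catches, stops only at 7 and -7. It turns with light friction (about 0.06 N m), stays where it is left and carries what stands on it round with it.
- grip_bar (a point): Centre of the wooden grip bar on top of the carousel, on the turning axis 177 mm above the worktop. The bar is 64 mm long along this point's x axis, 14 mm thick along its y axis and 26 mm high; it turns with the turntable (at joint value 0 its x axis is that of the foot). Pinch it from above across its 14 mm.
- jar: Glass jar with black screw lid, 63 mm across, 94 mm high, 0.33 kg, standing loose on the turntable about 52 mm from the turning axis. Origin at the centre of its underside. This is the one to bring to the front.
- shaker: Slim shaker, 44 mm across, 90 mm high, standing loose on the turntable. Origin at the centre of its underside.
- portion_cup: Low foil portion cup, 60 mm across, 27 mm high, standing loose on the turntable. Origin at the centre of its underside.
- mug_hook: Steel hook fixed to the carousel's foot, 185 mm to its +y side; axes as the foot's. Origin at the foot of its 8 mm post, on the worktop. From the post's top the 8 mm peg runs level along -x (x = -10 to -78 mm, axis 170 mm high), then an upturned tip ends at x = -90 mm, axis 182 mm (top 186 mm) above the worktop.
- hook_mid (a point): Point on the axis of the hook's level peg, 45 mm from its post; axes as the foot's (peg along x, free end to -x).
- mug: White dotted mug, upright, 93 mm high, 0.15 to 0.3 kg. Origin at worktop height; the round body, 78 mm across, has its middle at y = +18 mm, the handle stands out to y = -57 mm. The rim's wall (5 to 10 mm thick) can be pinched from above, e.g. away from the handle (x 0, wall middle y = +53 mm), one finger inside.
- mug_eye (a point): Centre of the opening of the mug's handle (mug frame x 0, y -34, z 53 mm). The opening is about 26 mm wide along the mug's y (from y = -47 to -21 mm), 33 mm high (z = 37 to 70 mm), and passes through along the mug's x; the handle is 26 mm wide along x at its top and bottom.
- bowl: White cereal bowl, 118 mm across, 76 mm high, a bystander. Origin at the centre of its underside.
- spoon: Steel teaspoon lying on the worktop, 132 x 26 x 9 mm, a bystander. Origin at the middle of its underside.
Mind the look-alikes: they are no part of the job. What is shaped like the jar but turquoise is not meant.

How it is judged:
By the outcome, as a careful person would: the job done as asked, in the order asked, and still so for the second after the job is handed in, while the arm keeps its last pose, push and grip.
It also fails if it takes over 67 s, if anything falls off the work surface, if the arm or the gripper's body presses on something with over 40 N, if the wrist force passes 120 N, or if a joint passes its speed limit or range.

## Working session

There is one attempt and no reset: what is moved stays moved. The work goes in short steps, Python scripts to look and compute and a tool call to move; the robot and the scene stay as the last step left them, time stands still between calls to the robot, and variables do not carry over. Pictures are saved under pics/ and viewed, at most 10 in all, crops included, and the job is handed in when it is done.

Besides the shell and the picture viewer there is one more tool, called after ">>>" by a JSON object that holds its "method" and its "body", one argument or row to a line. move_arm: Moves the arm, as the interface text tells. Its arguments: {"type":"object","properties":{"commands":{"type":"array","items":{"type":"object","properties":{"tx":{"type":"number"},"ty":{"type":"number"},"tz":{"type":"number"},"rx":{"type":"number"},"ry":{"type":"number"},"rz":{"type":"number"},"jaw":{"type":"number"}}}}},"required":["commands"]}

```bash
mkdir -p pics
cat > h.py <<'E'
import numpy as np, cv2, pickle
from station import read_state, camera, sign_off
def grab(n,tag):
    s=read_state(); c=camera(n); pickle.dump((s,c),open(f'pics/{tag}.pkl','wb'))
    cv2.imwrite(f'pics/{tag}.png',c['color'][:,:,::-1]); return s,c
def load(tag): return pickle.load(open(f'pics/{tag}.pkl','rb'))
def K(c): return np.array([[c['fx'],0,c['cx']],[0,c['fy'],c['cy']],[0,0,1.]])
def Rq(q):
    from scipy.spatial.transform import Rotation as R
    return R.from_quat([q[1],q[2],q[3],q[0]]).as_matrix()
def ext(s,c):
    "camera centre and cam->world rotation"
    if 'hand_eye' in c:
        H=np.array(c['hand_eye']); Rt=Rq(s['ee_rot'])
        return Rt@H[:3,3]+np.array(s['tcp_pos']), Rt@H[:3,:3]
    R=cv2.Rodrigues(np.array(c['rvec'],float))[0]; return -R.T@np.array(c['tvec'],float).ravel(), R.T
def ray(s,c,px):
    p=cv2.undistortPoints(np.array(px,float).reshape(-1,1,2),K(c),np.array(c['dist'],float)).reshape(-1,2)
    o,R=ext(s,c); return o,(R@np.c_[p,np.ones(len(p))].T).T
def onz(s,c,px,z):
    o,d=ray(s,c,px); return o+d*((z-o[2])/d[:,2])[:,None]
def proj(s,c,P):
    o,R=ext(s,c); r=cv2.Rodrigues(R.T)[0]
    return cv2.projectPoints(np.array(P,float).reshape(-1,1,3),r,-R.T@o,K(c),np.array(c['dist'],float))[0].reshape(-1,2)
def tri(o1,d1,o2,d2):
    A=np.c_[d1,-d2]; t=np.linalg.lstsq(A,o2-o1,rcond=None)[0]
    a,b=o1+d1*t[0],o2+d2*t[1]; return (a+b)/2,np.linalg.norm(a-b)
E
python3 - <<'E'
from h import *
ims=[grab(n,n+'0')[1]['color'] for n in('side','top','wrist')]
for n in('side','top','wrist'):
    s,c=load(n+'0'); o,R=ext(s,c); print(n,o.round(),R[:,2].round(2),c['fx'])
print(read_state())
E
for n in side top; do python3 -c "
import cv2;i=cv2.imread('pics/${n}0.png');cv2.imwrite('pics/${n}0b.png',cv2.resize(i,(800,600),interpolation=cv2.INTER_CUBIC))"; done
```

```text
side [ 481. -931.  645.] [-0.02  0.9  -0.45] 354.95623606686064
top [ 174.  221. 1784.] [ 0.18 -0.1  -0.98] 470.30226104648153
wrist [ 65. 553. 384.] [ 0.31 -0.09 -0.95] 287.19313801874097
{'time_s': 0.15, 'joint_pos': array([ 1.08470155e+00,  3.81005870e-01,  1.29799427e+00,  5.79497151e-06,
        1.46359338e+00, -2.15284842e-01]), 'joint_vel': array([-0.00090721, -0.00109941, -0.00334289,  0.00120811, -0.00123368,
        0.000249  ]), 'joint_efforts': array([ 1.13742972e-03, -4.38077366e+01, -2.24613637e+01,  7.12922006e-02,
        3.43834120e-02, -8.07587776e-05]), 'tcp_pos': array([147.02900348, 529.77652733, 238.32976353]), 'ee_rot': array([-1.74626944e-04,  1.34991873e-01,  9.90846579e-01, -4.68984882e-04]), 'ft_force': array([0.69101763, 0.5617726 , 0.11197277]), 'ft_torque': array([-0.0222413 , -0.00548995, -0.01276722]), 'grip_force': 0.0, 'width': 1.002925999482948}
```

View pics/side0b.png

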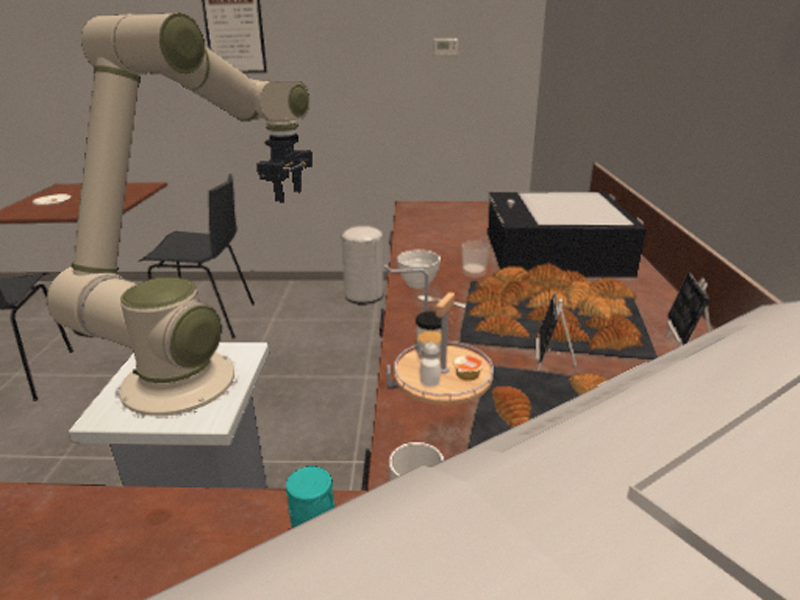

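View pics/top0b.png

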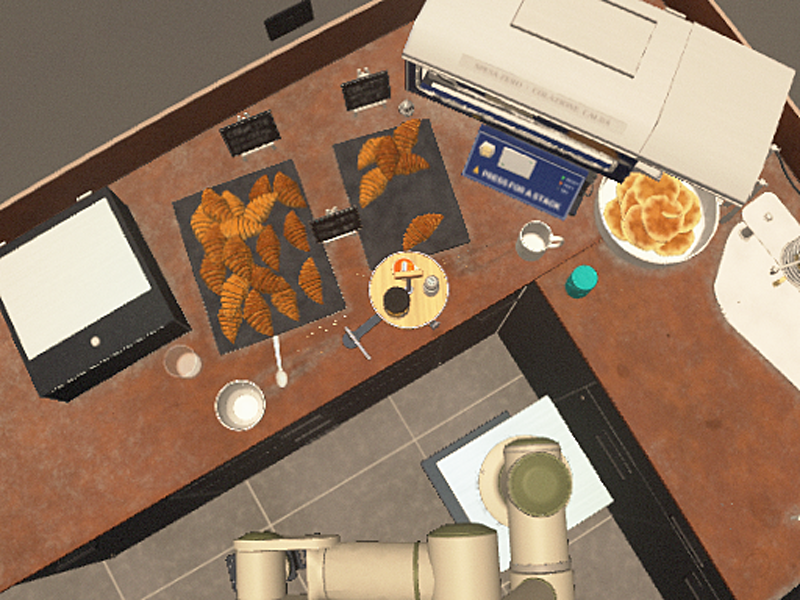

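The side view shows the carousel at (443,370), the hook at (425,270), and the mug behind the case at (415,460). The top view shows the turntable at (409,290), pointer at (436,323), hook peg running (347,327) to (370,358), mug at (535,238) with its handle at (558,242), and jar lid at (397,302).

Run:
```python
from h import *
s,c=load('top0'); f=512/800
img=c['color']
for n,p,z in [('table',(409,290),36),('pointer',(436,323),48),('bar ends?',(393,278),190),('bar',(424,272),190),('hooktip',(370,358),182),('hookpost',(347,327),170),('mug',(535,238),93),('handle',(560,242),70),('jar',(397,300),124),('shaker',(431,284),120),('cup',(404,266),57),('bowl',(240,405),76),('spoon a',(276,338),5),('spoon b',(282,384),5)]:
    print(n,onz(s,c,[(p[0]*f,p[1]*f)],z)[0].round())
# zoom top
x=img[140:250,190:380][:,:,::-1]; cv2.imwrite('pics/topz.png',cv2.resize(x,None,fx=4.2,fy=4.2,interpolation=cv2.INTER_CUBIC))
```

```text
table [537.   3.  36.]
pointer [431. -10.  48.]
bar ends? [547.  38. 190.]
bar [523. -28. 190.]
hooktip [418. 174. 182.]
hookpost [507. 182. 170.]
mug [ 480. -318.   93.]
handle [ 444. -373.   70.]
jar [512.  50. 124.]
shaker [506. -38. 120.]
cup [590. -15.  57.]
bowl [494. 488.  76.]
spoon a [607. 343.   5.]
spoon b [500. 385.   5.]
```

View pics/topz.png

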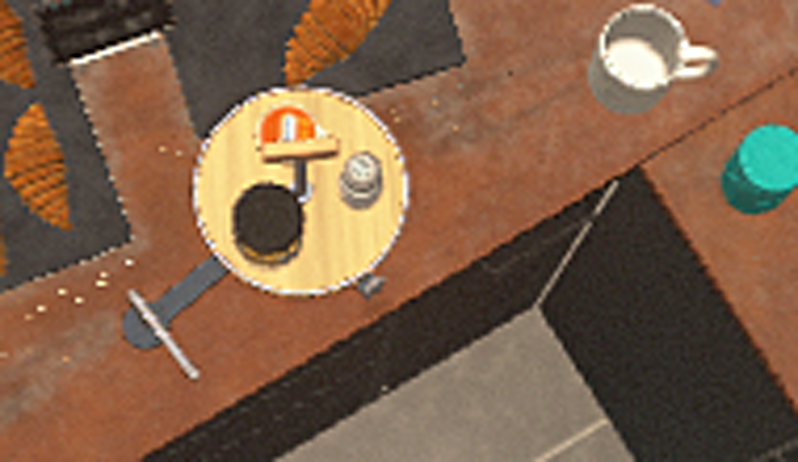

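The zoom shows the bar from (258,153) to (338,147), the jar lid at (268,218), the pointer at (371,287), the peg from (131,293) to (197,377), and the mug with its handle to the right. Next I move the arm so the wrist camera sees the hook and carousel.

>>> {"method": "move_arm", "body": {
  "commands": [
    {"tx":-0.027,"ty":-0.029,"tz":-0.01},
    {"tx":-0.027,"ty":-0.029,"tz":-0.01},
    {"tx":-0.027,"ty":-0.029,"tz":-0.01},
    {"tx":-0.027,"ty":-0.029,"tz":-0.01},
    {"tx":-0.027,"ty":-0.029,"tz":-0.01},
    {"tx":-0.027,"ty":-0.029,"tz":-0.01},
    {"tx":-0.027,"ty":-0.029,"tz":-0.01},
    {"tx":-0.027,"ty":-0.029,"tz":-0.01},
    {"tx":-0.027,"ty":-0.029,"tz":-0.01},
    {"tx":-0.027,"ty":-0.029,"tz":-0.01},
    {}
  ]
}}

```text
validation failed for argument at $.co...
```

Run:
```python
from h import *
s,c=grab('wrist','w1'); print(s['tcp_pos'],s['ee_rot'],ext(s,c)[0])
i=cv2.imread('pics/w1.png');cv2.imwrite('pics/w1b.png',cv2.resize(i,(800,600),interpolation=cv2.INTER_CUBIC))
```

```text
[147.02900348 529.77652733 238.32976353] [-1.74626944e-04  1.34991873e-01  9.90846579e-01 -4.68984882e-04] [ 64.54210934 553.07478087 384.46205462]
```

View pics/w1b.png

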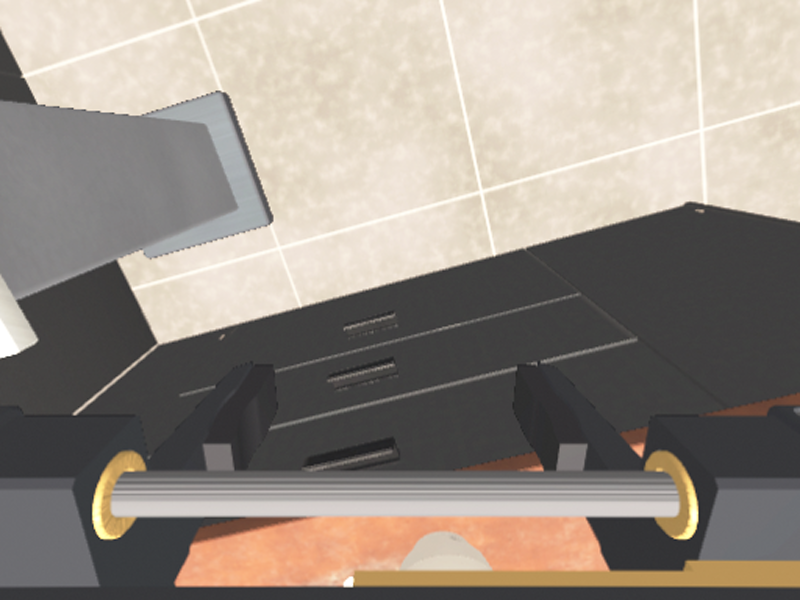

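The first move call was refused, so the wrist view still shows only the start area: floor, with the fingers at the bottom. The camera looks out on the tool's +x side, so I go further, past the hook.

>>> {"method": "move_arm", "body": {
  "commands": [
    {"tx":-0.03,"ty":-0.015,"tz":-0.007},
    {"tx":-0.03,"ty":-0.015,"tz":-0.007},
    {"tx":-0.03,"ty":-0.015,"tz":-0.007},
    {"tx":-0.03,"ty":-0.015,"tz":-0.007},
    {"tx":-0.03,"ty":-0.015,"tz":-0.007},
    {"tx":-0.03,"ty":-0.015,"tz":-0.007},
    {"tx":-0.03,"ty":-0.015,"tz":-0.007},
    {"tx":-0.03,"ty":-0.015,"tz":-0.007},
    {"tx":-0.03,"ty":-0.015,"tz":-0.007},
    {"tx":-0.03,"ty":-0.015,"tz":-0.007},
    {"tx":-0.03,"ty":-0.015,"tz":-0.007},
    {"tx":-0.03,"ty":-0.015,"tz":-0.007},
    {"tx":-0.03,"ty":-0.015,"tz":-0.007},
    {"tx":-0.03,"ty":-0.015,"tz":-0.007},
    {"tx":-0.03,"ty":-0.015,"tz":-0.007},
    {"tx":-0.03,"ty":-0.015,"tz":-0.007},
    {"tx":0},
    {"tx":0}
  ]
}}

```text
validation failed for argument at $.co...
```

Run:
```python
from h import *
s,c=grab('wrist','w2'); print(s['tcp_pos'],s['ee_rot'],ext(s,c)[0])
i=cv2.imread('pics/w2.png');cv2.imwrite('pics/w2b.png',cv2.resize(i,(800,600),interpolation=cv2.INTER_CUBIC))
```

```text
[147.07738708 529.80753932 238.39521199] [-1.21912985e-04  1.34990208e-01  9.90846845e-01 -3.98511926e-04] [ 64.57238301 553.08721192 384.52023901]
```

View pics/w2b.png

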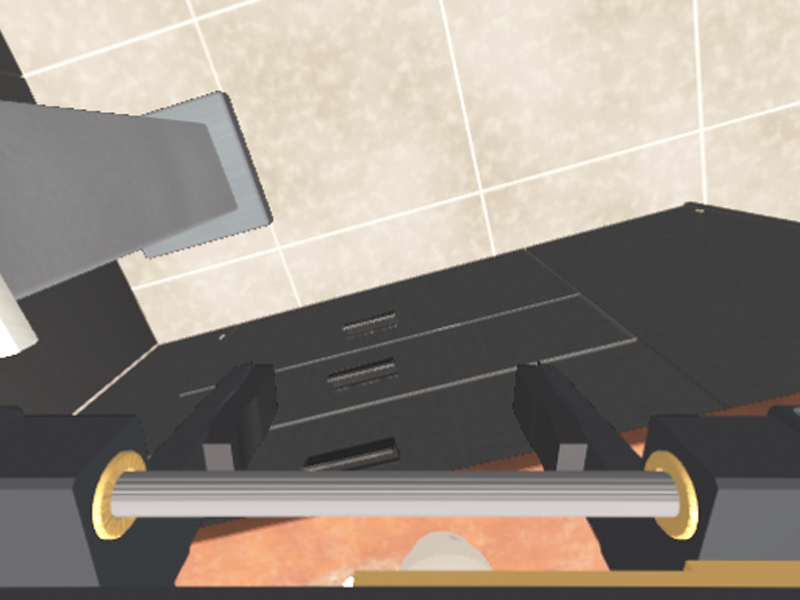

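That move was refused too, and the picture is unchanged. I'll test a row with all seven fields.

>>> {"method": "move_arm", "body": {
  "commands": [
    {"tx":-0.03,"ty":-0.015,"tz":-0.007,"rx":0,"ry":0,"rz":0,"jaw":0.088}
  ]
}}

```text
time_s: 0.38
tcp_pos: [171.3, 507.6, 245.1]
ee_rot: [-0.0, 0.134, 0.991, -0.001]
ft_force: [0.8, 0.7, -0.8]
width: 0.999
grip_force: 0.0
```

>>> {"method": "move_arm", "body": {
  "commands": [
    {"tx":-0.03,"ty":-0.015,"tz":-0.007,"rx":0,"ry":0,"rz":0,"jaw":0.088},
    {"tx":-0.03,"ty":-0.015,"tz":-0.007,"rx":0,"ry":0,"rz":0,"jaw":0.088},
    {"tx":-0.03,"ty":-0.015,"tz":-0.007,"rx":0,"ry":0,"rz":0,"jaw":0.088},
    {"tx":-0.03,"ty":-0.015,"tz":-0.007,"rx":0,"ry":0,"rz":0,"jaw":0.088},
    {"tx":-0.03,"ty":-0.015,"tz":-0.007,"rx":0,"ry":0,"rz":0,"jaw":0.088},
    {"tx":-0.03,"ty":-0.015,"tz":-0.007,"rx":0,"ry":0,"rz":0,"jaw":0.088},
    {"tx":-0.03,"ty":-0.015,"tz":-0.007,"rx":0,"ry":0,"rz":0,"jaw":0.088},
    {"tx":-0.03,"ty":-0.015,"tz":-0.007,"rx":0,"ry":0,"rz":0,"jaw":0.088},
    {"tx":-0.03,"ty":-0.015,"tz":-0.007,"rx":0,"ry":0,"rz":0,"jaw":0.088},
    {"tx":-0.03,"ty":-0.015,"tz":-0.007,"rx":0,"ry":0,"rz":0,"jaw":0.088},
    {"tx":-0.03,"ty":-0.015,"tz":-0.007,"rx":0,"ry":0,"rz":0,"jaw":0.088},
    {"tx":-0.03,"ty":-0.015,"tz":-0.007,"rx":0,"ry":0,"rz":0,"jaw":0.088},
    {"tx":-0.03,"ty":-0.015,"tz":-0.007,"rx":0,"ry":0,"rz":0,"jaw":0.088},
    {"tx":-0.03,"ty":-0.015,"tz":-0.007,"rx":0,"ry":0,"rz":0,"jaw":0.088},
    {"tx":-0.03,"ty":-0.015,"tz":-0.007,"rx":0,"ry":0,"rz":0,"jaw":0.088},
    {"tx":0,"ty":0,"tz":0,"rx":0,"ry":0,"rz":0,"jaw":0.088}
  ]
}}

```text
time_s: 2.38
tcp_pos: [546.6, 168.9, 350.3]
ee_rot: [-0.0, 0.136, 0.991, -0.0]
ft_force: [-1.1, 0.9, -0.2]
width: 0.994
grip_force: 0.0
```

Run:
```python
from h import *
s,c=grab('wrist','w3'); print(s['tcp_pos'],s['ee_rot'],ext(s,c)[0])
P=[(537,3,36),(431,-10,48),(426,176,182),(515,187,170),(512,50,124),(537,3,190)]
print(proj(s,c,P).round(),proj(s,c,P).round()*1.5625)
i=cv2.imread('pics/w3.png');cv2.imwrite('pics/w3b.png',cv2.resize(i,(800,600),interpolation=cv2.INTER_CUBIC))
```

```text
[546.62495423 168.9431079  350.25318068] [-1.82617421e-04  1.36222539e-01  9.90678239e-01 -1.16783483e-04] [464.18299424 192.34148599 496.39488296]
[[154. 170.]
 [117. 109.]
 [226.  59.]
 [260. 140.]
 [159. 160.]
 [110. 205.]] [[240.625  265.625 ]
 [182.8125 170.3125]
 [353.125   92.1875]
 [406.25   218.75  ]
 [248.4375 250.    ]
 [171.875  320.3125]]
```

View pics/w3b.png

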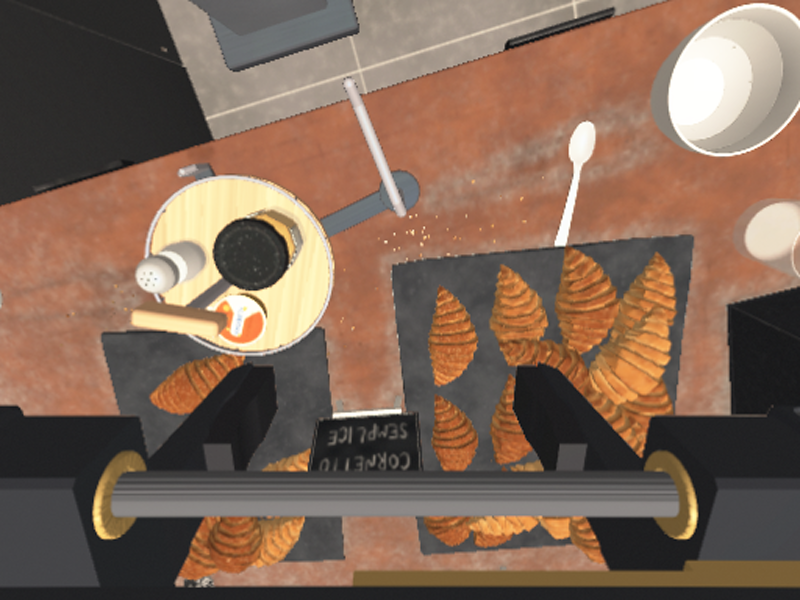

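The wrist view is clear: peg tip (349,83), post top (401,212), bar (133–225,320), jar lid (251,254), turntable centre about (240,266), pointer (185,172). I'll compute positions from this and the top view.

Run:
```python
from h import *
sw,cw=load('w3'); st,ct=load('top0'); f=.64
W={'tip':((349,82),184),'post':((402,213),170),'pegmid':((376,146),170),'barL':((133,316),190),'barR':((222,318),190),'lid':((251,253),124),'shaker':((155,273),120),'pointer':((183,172),48),'table':((240,266),36)}
T={'tip':(196,377),'post':(132,292),'pegmid':(164,336),'barL':(338,146),'barR':(258,152),'lid':(268,217),'shaker':(363,165),'pointer':(371,283),'table':(301,191)}
for k,(p,z) in W.items():
    pw=np.array(p)*f; pt=np.array(T[k])/4.2+[190,140]
    o1,d1=ray(sw,cw,[pw]);o2,d2=ray(st,ct,[pt]); X,e=tri(o1,d1[0],o2,d2[0])
    print(k,onz(sw,cw,[pw],z)[0].round(),onz(st,ct,[pt],z)[0].round(),'tri',X.round(),round(e,1))
# table by colour
for n,s,c,ctr in(('w',sw,cw,(154,170)),('t',st,ct,(261.7,185.5))):
    hsv=cv2.cvtColor(c['color'],cv2.COLOR_RGB2HSV); m=cv2.inRange(hsv,(12,50,150),(32,200,255))
    n_,l,stt,cen=cv2.connectedComponentsWithStats(m)
    k=min((i for i in range(1,n_) if stt[i,4]>300),key=lambda i:np.hypot(*(cen[i]-ctr)))
    cs=max(cv2.findContours((l==k).astype(np.uint8),cv2.RETR_EXTERNAL,cv2.CHAIN_APPROX_NONE)[0],key=len)
    h=cv2.convexHull(cs).reshape(-1,2)
    P=onz(s,c,h,32)[:,:2].astype(np.float32); ce,r=cv2.minEnclosingCircle(P); 
    A=np.c_[2*P,np.ones(len(P))]; x=np.linalg.lstsq(A,(P**2).sum(1),rcond=None)[0]; print(n,stt[k],ce,r,x[:2],np.sqrt(x[2]+x[0]**2+x[1]**2))
```

```text
tip [420. 175. 184.] [417. 175. 184.] tri [418. 174. 172.] 0.7
post [510. 185. 170.] [508. 185. 170.] tri [516. 184. 129.] 0.4
pegmid [461. 180. 170.] [462. 180. 170.] tri [461. 180. 173.] 0.4
barL [526. -24. 190.] [523. -24. 190.] tri [525. -25. 188.] 3.5
barR [545.  38. 190.] [553.  36. 190.] tri [551.  35. 183.] 6.8
lid [515.  52. 124.] [514.  50. 124.] tri [516.  49. 117.] 0.2
shaker [509. -36. 120.] [512. -45. 120.] tri [513. -47. 104.] 4.4
pointer [433. -10.  48.] [430.  -6.  48.] tri [431.  -7.  53.] 4.6
table [537.   2.  36.] [538.   3.  36.] tri [537.   3.  38.] 0.8
w [  83  114  128  111 6534] (545.7054443359375, -26.80008316040039) 120.82125091552734 [544.09193599 -12.52049729] 100.98649421777083
t [ 236  160   51   51 1428] (539.9761352539062, -6.1564812660217285) 106.96381378173828 [5.41789758e+02 1.19907370e-01] 99.50160324293554
```

>>> {"method": "move_arm", "body": {
  "commands": [
    {"tx":-0.0037,"ty":-0.0337,"tz":0.0036,"rx":0,"ry":0,"rz":0,"jaw":0.06},
    {"tx":-0.0037,"ty":-0.0337,"tz":0.0036,"rx":0,"ry":0,"rz":0,"jaw":0.06},
    {"tx":-0.0037,"ty":-0.0337,"tz":0.0036,"rx":0,"ry":0,"rz":0,"jaw":0.06},
    {"tx":-0.0037,"ty":-0.0337,"tz":0.0036,"rx":0,"ry":0,"rz":0,"jaw":0.06},
    {"tx":-0.0037,"ty":-0.0337,"tz":0.0036,"rx":0,"ry":0,"rz":0,"jaw":0.06},
    {"tx":-0.0037,"ty":-0.0337,"tz":0.0036,"rx":0,"ry":0,"rz":0,"jaw":0.06},
    {"tx":-0.0037,"ty":-0.0337,"tz":0.0036,"rx":0,"ry":0,"rz":0,"jaw":0.06},
    {"tx":-0.0037,"ty":-0.0337,"tz":0.0036,"rx":0,"ry":0,"rz":0,"jaw":0.06},
    {"tx":-0.0037,"ty":-0.0337,"tz":0.0036,"rx":0,"ry":0,"rz":0,"jaw":0.06},
    {"tx":-0.0037,"ty":-0.0337,"tz":0.0036,"rx":0,"ry":0,"rz":0,"jaw":0.06},
    {"tx":-0.0037,"ty":-0.0337,"tz":0.0036,"rx":0,"ry":0,"rz":0,"jaw":0.06},
    {"tx":-0.0037,"ty":-0.0337,"tz":0.0036,"rx":0,"ry":0,"rz":0,"jaw":0.06},
    {"tx":-0.0037,"ty":-0.0337,"tz":0.0036,"rx":0,"ry":0,"rz":0,"jaw":0.06},
    {"tx":-0.0037,"ty":-0.0337,"tz":0.0036,"rx":0,"ry":0,"rz":0,"jaw":0.06},
    {"tx":0,"ty":0,"tz":0,"rx":0,"ry":0,"rz":8.7,"jaw":0.06},
    {"tx":0,"ty":0,"tz":0,"rx":0,"ry":0,"rz":8.7,"jaw":0.06},
    {"tx":0,"ty":0,"tz":0,"rx":0,"ry":0,"rz":0,"jaw":0.06}
  ]
}}

```text
time_s: 4.55
tcp_pos: [469.2, -297.1, 300.4]
ee_rot: [-0.0, 0.282, 0.959, 0.0]
ft_force: [0.6, 0.6, -0.1]
width: 0.68
grip_force: 0.0
```

Run:
```python
from h import *
s,c=grab('wrist','w4'); print(s['tcp_pos'],s['ee_rot'],s['joint_pos'],ext(s,c)[0])
i=cv2.imread('pics/w4.png');cv2.imwrite('pics/w4b.png',cv2.resize(i,(800,600),interpolation=cv2.INTER_CUBIC))
```

```text
[ 469.18254799 -297.09089401  300.36187494] [-9.40011762e-05  2.82171132e-01  9.59364074e-01  1.29838753e-04] [-7.77741620e-01  3.55247751e-01  1.15961541e+00  1.40379340e-04
  1.62701782e+00 -1.77641717e+00] [ 397.02754016 -250.80108027  446.49715377]
```

View pics/w4b.png

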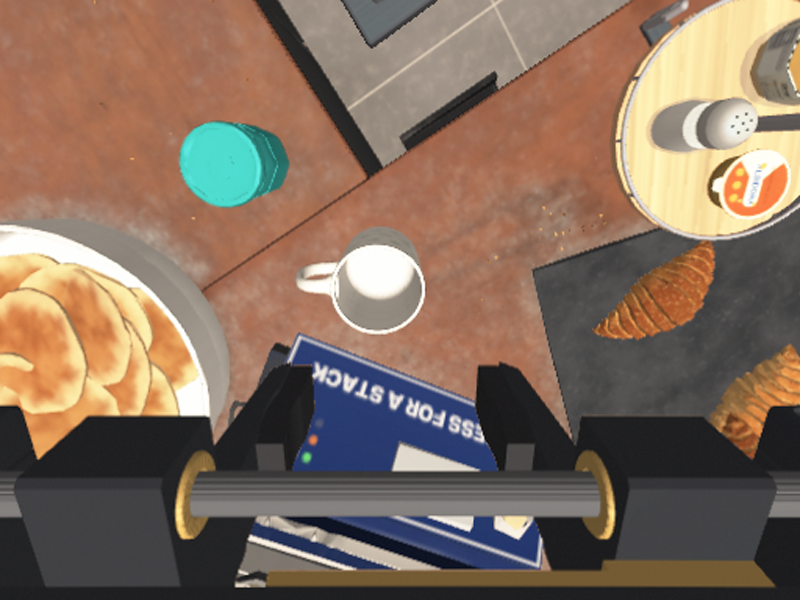

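The wrist view shows the mug rim ellipse centred at (379,287), spanning x 333–425 and y 243–333. The handle goes left to (298,279), almost along the image rows, which is the tool's y axis.

Run:
```python
from h import *
s,c=load('w4');f=.64
R=np.array([(333,286),(425,287),(379,241.5),(379,333.5)])*f
P=onz(s,c,R,93); print(P.round(1)); ctr=P.mean(0)
print('rim c',ctr,'diam',np.linalg.norm(P[0]-P[1]),np.linalg.norm(P[2]-P[3]))
# handle centreline on top strap, z ~ 72..78
for z in(65,74,80):
    H=onz(s,c,np.array([(299,280),(330,279)])*f,z); print(z,H.round(1),[np.degrees(np.arctan2(*(ctr-h)[[1,0]])).round(1) for h in H],[np.linalg.norm((ctr-h)[:2]).round(1) for h in H])
hs=c['color']; g=cv2.cvtColor(hs,cv2.COLOR_RGB2HSV)
m=cv2.inRange(g,(0,0,150),(180,60,255))
for r in range(168,192,2): print(r,[int(x) for x in np.where(m[r,180:285])[0][[0,-1]]+180])
print([ (x,[int(v) for v in np.where(m[160:200,x])[0][[0,-1]]+160]) for x in range(192,214,3) if m[160:200,x].any()])
```

```text
[[ 462.1 -353.    93. ]
 [ 503.9 -289.7   93. ]
 [ 451.6 -300.6   93. ]
 [ 518.1 -344.5   93. ]]
rim c [ 483.90992491 -321.95024336   93.        ] diam 75.89370913874507 79.71111910795831
65 [[ 446.4 -383.2   65. ]
 [ 460.5 -359.6   65. ]] [np.float64(58.5), np.float64(58.1)] [np.float64(71.8), np.float64(44.3)]
74 [[ 445.2 -380.1   74. ]
 [ 459.  -357.    74. ]] [np.float64(56.3), np.float64(54.6)] [np.float64(69.8), np.float64(43.0)]
80 [[ 444.4 -378.    80. ]
 [ 458.  -355.3   80. ]] [np.float64(54.8), np.float64(52.1)] [np.float64(68.5), np.float64(42.2)]
168 [205, 267]
170 [196, 268]
172 [194, 269]
174 [190, 269]
176 [190, 270]
178 [189, 270]
180 [190, 271]
182 [190, 271]
184 [192, 271]
186 [196, 271]
188 [210, 271]
190 [212, 271]
[(192, [178, 184]), (195, [171, 185]), (198, [169, 186]), (201, [169, 186]), (204, [169, 187]), (207, [168, 187]), (210, [168, 188]), (213, [168, 194])]
```

>>> {"method": "move_arm", "body": {
  "commands": [
    {"tx":-0.013,"ty":0.011,"tz":0,"rx":0,"ry":0,"rz":0,"jaw":0.046},
    {"tx":-0.013,"ty":0.011,"tz":0.02,"rx":0,"ry":0,"rz":0,"jaw":0.046},
    {"tx":0,"ty":0,"tz":0.035,"rx":0,"ry":0,"rz":0,"jaw":0.046},
    {"tx":0,"ty":0,"tz":0.035,"rx":0,"ry":0,"rz":0,"jaw":0.046},
    {"tx":0,"ty":0,"tz":0.035,"rx":0,"ry":0,"rz":0,"jaw":0.046},
    {"tx":0,"ty":0,"tz":0.035,"rx":0,"ry":0,"rz":0,"jaw":0.046},
    {"tx":0,"ty":0,"tz":0.025,"rx":0,"ry":0,"rz":0,"jaw":0.046},
    {"tx":0,"ty":0,"tz":0,"rx":0,"ry":0,"rz":0,"jaw":0.046},
    {"tx":0,"ty":0,"tz":0,"rx":0,"ry":0,"rz":0,"jaw":0.046}
  ]
}}

```text
time_s: 5.72
tcp_pos: [503.3, -293.8, 115.8]
ee_rot: [0.0, 0.283, 0.959, -0.0]
ft_force: [0.6, -0.3, 0.8]
width: 0.519
grip_force: 0.0
```

Run:
```python
from h import *
s,c=grab('wrist','w5'); print(s['tcp_pos'],s['ft_force'],s['width'])
i=cv2.imread('pics/w5.png');cv2.imwrite('pics/w5b.png',i)
```

```text
[ 503.30479503 -293.78104741  115.79072298] [ 0.58774224 -0.33666042  0.75845557] 0.5189921213164579
```

View pics/w5b.png

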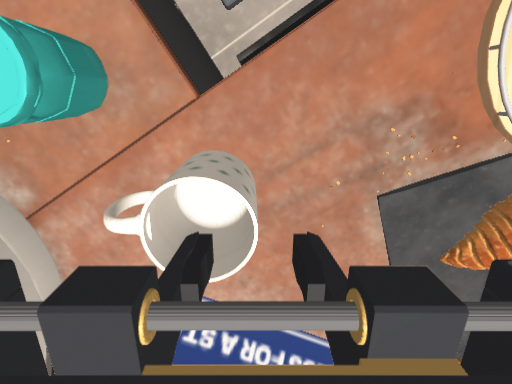

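The open fingers straddle the rim's right edge, at (257,226) between the tips at 212 and 295. I'll descend the rest and close.

>>> {"method": "move_arm", "body": {
  "commands": [
    {"tx":0,"ty":0,"tz":0.02,"rx":0,"ry":0,"rz":0,"jaw":0.046},
    {"tx":0,"ty":0,"tz":0.02,"rx":0,"ry":0,"rz":0,"jaw":0.046},
    {"tx":0,"ty":0,"tz":0.005,"rx":0,"ry":0,"rz":0,"jaw":0.046},
    {"tx":0,"ty":0,"tz":0,"rx":0,"ry":0,"rz":0,"jaw":0.046},
    {"tx":0,"ty":0,"tz":0,"rx":0,"ry":0,"rz":0,"jaw":0},
    {"tx":0,"ty":0,"tz":0,"rx":0,"ry":0,"rz":0,"jaw":0},
    {"tx":0,"ty":0,"tz":0,"rx":0,"ry":0,"rz":0,"jaw":0},
    {"tx":0,"ty":0,"tz":0,"rx":0,"ry":0,"rz":0,"jaw":0},
    {"tx":0,"ty":0,"tz":0,"rx":0,"ry":0,"rz":0,"jaw":0},
    {"tx":0,"ty":0,"tz":0,"rx":0,"ry":0,"rz":0,"jaw":0}
  ]
}}

```text
time_s: 7.02
tcp_pos: [503.1, -294.0, 70.6]
ee_rot: [0.0, 0.283, 0.959, -0.0]
ft_force: [1.6, 0.3, 2.2]
width: 0.041
grip_force: 33.3
```

>>> {"method": "move_arm", "body": {
  "commands": [
    {"tx":0,"ty":0,"tz":-0.02,"rx":0,"ry":0,"rz":0,"jaw":0},
    {"tx":0,"ty":0,"tz":-0.04,"rx":0,"ry":0,"rz":0,"jaw":0},
    {"tx":0,"ty":0,"tz":-0.04,"rx":0,"ry":0,"rz":0,"jaw":0},
    {"tx":0,"ty":0,"tz":-0.04,"rx":0,"ry":0,"rz":0,"jaw":0},
    {"tx":0,"ty":0,"tz":-0.04,"rx":0,"ry":0,"rz":0,"jaw":0},
    {"tx":0,"ty":0,"tz":-0.03,"rx":0,"ry":0,"rz":0,"jaw":0},
    {"tx":0,"ty":0,"tz":-0.02,"rx":0,"ry":0,"rz":0,"jaw":0},
    {"tx":0.015,"ty":0.015,"tz":0,"rx":0,"ry":0,"rz":0,"jaw":0},
    {"tx":0.025,"ty":0.025,"tz":0,"rx":0,"ry":0,"rz":0,"jaw":0},
    {"tx":0.025,"ty":0.025,"tz":0,"rx":0,"ry":0,"rz":0,"jaw":0},
    {"tx":0.025,"ty":0.025,"tz":0,"rx":0,"ry":0,"rz":0,"jaw":0},
    {"tx":0.025,"ty":0.025,"tz":0,"rx":0,"ry":0,"rz":0,"jaw":0},
    {"tx":0.025,"ty":0.025,"tz":0,"rx":0,"ry":0,"rz":0,"jaw":0},
    {"tx":0.025,"ty":0.025,"tz":0,"rx":0,"ry":0,"rz":0,"jaw":0},
    {"tx":0.025,"ty":0.025,"tz":0,"rx":0,"ry":0,"rz":0,"jaw":0},
    {"tx":0.025,"ty":0.025,"tz":0,"rx":0,"ry":0,"rz":0,"jaw":0}
  ]
}}

```text
time_s: 9.02
tcp_pos: [438.6, 4.7, 299.9]
ee_rot: [-0.001, 0.283, 0.959, 0.0]
ft_force: [0.3, -0.4, -2.4]
width: 0.038
grip_force: 31.3
```

>>> {"method": "move_arm", "body": {
  "commands": [
    {"tx":0.025,"ty":0.025,"tz":0,"rx":0,"ry":0,"rz":0,"jaw":0},
    {"tx":0.025,"ty":0.025,"tz":0,"rx":0,"ry":0,"rz":0,"jaw":0},
    {"tx":0.025,"ty":0.025,"tz":0,"rx":0,"ry":0,"rz":0,"jaw":0},
    {"tx":0.025,"ty":0.025,"tz":0,"rx":0,"ry":0,"rz":0,"jaw":0},
    {"tx":0.025,"ty":0.025,"tz":0,"rx":0,"ry":0,"rz":0,"jaw":0},
    {"tx":0.025,"ty":0.025,"tz":0,"rx":0,"ry":0,"rz":0,"jaw":0},
    {"tx":0.023,"ty":0.019,"tz":0,"rx":0,"ry":0,"rz":0,"jaw":0},
    {"tx":0.015,"ty":0.015,"tz":0,"rx":0,"ry":0,"rz":0,"jaw":0},
    {"tx":0,"ty":0,"tz":0,"rx":0,"ry":0,"rz":-7.8,"jaw":0},
    {"tx":0,"ty":0,"tz":0,"rx":0,"ry":0,"rz":-7.8,"jaw":0},
    {"tx":0,"ty":0,"tz":0,"rx":0,"ry":0,"rz":-7.8,"jaw":0},
    {"tx":0,"ty":0,"tz":0,"rx":0,"ry":0,"rz":-7.8,"jaw":0},
    {"tx":0,"ty":0,"tz":0,"rx":0,"ry":0,"rz":-7.7,"jaw":0},
    {"tx":0,"ty":0,"tz":0,"rx":0,"ry":0,"rz":0,"jaw":0}
  ]
}}

```text
time_s: 10.78
tcp_pos: [381.1, 260.0, 299.9]
ee_rot: [-0.001, -0.052, 0.999, -0.0]
ft_force: [0.6, -0.3, -2.6]
width: 0.043
grip_force: 31.4
```

>>> {"method": "move_arm", "body": {
  "commands": [
    {"tx":0,"ty":0,"tz":0.02,"rx":0,"ry":0,"rz":0,"jaw":0},
    {"tx":0,"ty":0,"tz":0.03,"rx":0,"ry":0,"rz":0,"jaw":0},
    {"tx":0,"ty":0,"tz":0.03,"rx":0,"ry":0,"rz":0,"jaw":0},
    {"tx":0,"ty":0,"tz":0.02,"rx":0,"ry":0,"rz":0,"jaw":0},
    {"tx":0,"ty":0,"tz":0.006,"rx":0,"ry":0,"rz":0,"jaw":0},
    {"tx":0,"ty":0,"tz":0,"rx":0,"ry":0,"rz":0,"jaw":0},
    {"tx":0,"ty":0,"tz":0,"rx":0,"ry":0,"rz":0,"jaw":0}
  ]
}}

```text
time_s: 11.65
tcp_pos: [381.8, 260.3, 195.1]
ee_rot: [0.001, -0.052, 0.999, 0.0]
ft_force: [-0.7, -0.1, -2.3]
width: 0.043
grip_force: 30.7
```

Run:
```python
from h import *
s,c=grab('wrist','w6'); st,ct=grab('top','top6'); ss,cs=grab('side','side6')
print(s['tcp_pos'],s['ee_rot'])
R=Rq(s['ee_rot']); t=s['tcp_pos']; eye=t+R@[0,-87,17.6]; print('eye',eye)
u=np.array([.994,.106,0]); peg=np.array([461,180,170.])
for n,a,b in(('w',s,c),('top',st,ct),('side',ss,cs)): print(n,proj(a,b,[eye,peg-u*40,peg+u*50,t]).round())
a=cv2.resize(c['color'][:,:,::-1][:, :],(512,384)); 
p=proj(ss,cs,[eye])[0].astype(int); q=cs['color'][:,:,::-1][p[1]-60:p[1]+60,p[0]-50:p[0]+50]
q=cv2.resize(q,(280,336),interpolation=cv2.INTER_CUBIC); o=np.zeros((384,800,3),np.uint8); o[:,:512]=a; o[:336,515:795]=q; print('side crop org',p-[50,60],'x2.8'); cv2.imwrite('pics/v6.png',o)
```

```text
[381.7533144  260.25347592 195.11528937] [ 7.03029349e-04 -5.18901374e-02  9.98652525e-01  2.32962522e-04]
eye [390.79434838 173.73146872 177.48117539]
w [[114. 235.]
 [124. 269.]
 [141. 367.]
 [251. 249.]]
top [[241. 236.]
 [236. 229.]
 [221. 209.]
 [220. 251.]]
side [[237. 171.]
 [246. 173.]
 [273. 172.]
 [236. 157.]]
side crop org [187 111] x2.8
```

View pics/v6.png

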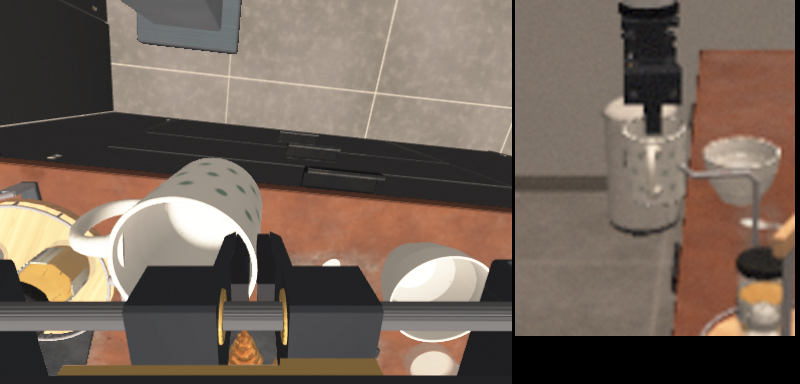

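The wrist view shows the mug held with its handle to the left (outer edge at 70,230; rim left edge at 112). The side crop shows the handle end-on at (652,165) and the peg at row 177 with its tip at (685,165). I'll check numerically that the mug hasn't tilted in the grip.

Run:
```python
from h import *
s,c=load('w6'); R=Rq(s['ee_rot']); t=s['tcp_pos']
M=lambda y,z,x=0: t+R@np.array([-x,y-53,70.6-z])
P={'rimL':M(-21,93),'rimFront':M(18,93,-39),'handle outer':M(-57,60),'ho -13':M(-57,60,-10),'eye':M(-34,53)}
for k,v in P.items(): print(k,proj(s,c,[v])[0].round(1),v.round())
g=cv2.cvtColor(c['color'],cv2.COLOR_RGB2HSV); m=cv2.inRange(g,(0,0,150),(180,60,255))
for r in range(205,256,6): print(r,''.join('#' if v else '.' for v in m[r,64:140]))
print('rim top', [int(np.where(m[185:215,x])[0][0]+185) if m[185:215,x].any() else None for x in range(165,200,5)])
```

```text
rimL [104.1 272.4] [389. 187. 217.]
rimFront [174.9 199.8] [347. 221. 217.]
handle outer [ 71.5 240.5] [393. 151. 184.]
ho -13 [ 68.1 225.7] [383. 150. 184.]
eye [114.4 235.1] [391. 174. 177.]
205 .....................................#######################################
211 .........................###################################################
217 ................#######.....#################............###################
223 #####.....######..........#######...................########################
229 ......#######..........##.......................############################
235 ....###############........................#################################
241 .....######################################################.################
247 .......####################################################..###############
253 ................###########################################..###############
rim top [185, 185, 185, 186, 186, 185, 185]
```

>>> {"method": "move_arm", "body": {
  "commands": [
    {"tx":0,"ty":-0.001,"tz":0.0015,"rx":0,"ry":0,"rz":0,"jaw":0},
    {"tx":-0.01,"ty":0,"tz":0,"rx":0,"ry":0,"rz":0,"jaw":0},
    {"tx":-0.01,"ty":0,"tz":0,"rx":0,"ry":0,"rz":0,"jaw":0},
    {"tx":-0.01,"ty":0,"tz":0,"rx":0,"ry":0,"rz":0,"jaw":0},
    {"tx":-0.01,"ty":0,"tz":0,"rx":0,"ry":0,"rz":0,"jaw":0},
    {"tx":0,"ty":0,"tz":0,"rx":0,"ry":0,"rz":0,"jaw":0}
  ]
}}

```text
time_s: 12.55
tcp_pos: [422.0, 263.3, 192.6]
ee_rot: [-0.0, -0.052, 0.999, -0.0]
ft_force: [-0.2, -1.4, -3.2]
width: 0.037
grip_force: 31.4
```

>>> {"method": "move_arm", "body": {
  "commands": [
    {"tx":-0.01,"ty":0,"tz":-0.001,"rx":0,"ry":0,"rz":0,"jaw":0},
    {"tx":-0.01,"ty":0,"tz":0,"rx":0,"ry":0,"rz":0,"jaw":0},
    {"tx":-0.01,"ty":0,"tz":0,"rx":0,"ry":0,"rz":0,"jaw":0},
    {"tx":-0.01,"ty":0,"tz":0,"rx":0,"ry":0,"rz":0,"jaw":0},
    {"tx":0,"ty":0,"tz":0,"rx":0,"ry":0,"rz":0,"jaw":0},
    {"tx":0,"ty":0,"tz":0,"rx":0,"ry":0,"rz":0,"jaw":0}
  ]
}}

```text
time_s: 13.3
tcp_pos: [460.9, 267.4, 193.7]
ee_rot: [-0.0, -0.052, 0.999, -0.0]
ft_force: [0.1, -0.2, -3.6]
width: 0.043
grip_force: 30.7
```

Run:
```python
from h import *
s,c=grab('wrist','w7'); R=Rq(s['ee_rot']); print(s['tcp_pos']+R@[0,-87,17.6],s['ft_force'],s['joint_pos'])
M=c['color'][150:300,40:200][:,:,::-1]; cv2.imwrite('pics/v7.png',cv2.resize(M,None,fx=4,fy=4,interpolation=cv2.INTER_CUBIC))
u=np.array([.994,.106,0]); peg=np.array([461,180,170.])
print(proj(s,c,[peg-u*t for t in(35,20,0,-10)]))
```

```text
[469.93404481 180.897211   176.1412492 ] [ 0.09280351 -0.21613704 -3.59076659] [ 3.03431205e-01  3.88651844e-01  1.42183560e+00  8.73788066e-06
  1.33160749e+00 -1.37183243e+00]
[[107.70148935 165.2644319 ]
 [111.67358353 188.7476294 ]
 [116.63445439 218.14930597]
 [118.98306287 232.09722349]]
```

>>> {"method": "move_arm", "body": {
  "commands": [
    {"tx":0,"ty":0,"tz":0.003,"rx":0,"ry":0,"rz":0,"jaw":0},
    {"tx":0,"ty":0.0012,"tz":0.0077,"rx":5,"ry":0,"rz":0,"jaw":0},
    {"tx":0,"ty":0.0012,"tz":0.0077,"rx":5,"ry":0,"rz":0,"jaw":0},
    {"tx":0,"ty":0.0012,"tz":0.0077,"rx":5,"ry":0,"rz":0,"jaw":0},
    {"tx":0,"ty":0,"tz":0,"rx":0,"ry":0,"rz":0,"jaw":0}
  ]
}}

```text
time_s: 13.98
tcp_pos: [460.3, 269.8, 166.7]
ee_rot: [0.006, -0.053, 0.99, -0.13]
ft_force: [-0.2, -0.5, -1.9]
width: 0.038
grip_force: 30.7
```

Run:
```python
from h import *
s=read_state(); R=Rq(s['ee_rot']); print(s['tcp_pos']+R@[0,-87,17.6],R.round(2),s['ft_force'],s['joint_pos'])
```

```text
[469.70363029 181.69205499 172.15554138] [[-0.99 -0.1   0.03]
 [-0.11  0.96 -0.26]
 [ 0.   -0.26 -0.97]] [-0.20606412 -0.4912131  -1.87129121] [ 0.42452513  0.47372618  1.3896678  -0.25266162  1.36985363 -1.19062115]
```

Good: the eye stayed in place and nothing touched. I continue to 45°.

>>> {"method": "move_arm", "body": {
  "commands": [
    {"tx":0,"ty":0.0012,"tz":0.0077,"rx":5,"ry":0,"rz":0,"jaw":0},
    {"tx":0,"ty":0.0012,"tz":0.0077,"rx":5,"ry":0,"rz":0,"jaw":0},
    {"tx":0,"ty":0.0012,"tz":0.0077,"rx":5,"ry":0,"rz":0,"jaw":0},
    {"tx":0,"ty":0.0012,"tz":0.0077,"rx":5,"ry":0,"rz":0,"jaw":0},
    {"tx":0,"ty":0.0012,"tz":0.0077,"rx":5,"ry":0,"rz":0,"jaw":0},
    {"tx":0,"ty":0.0012,"tz":0.0077,"rx":5,"ry":0,"rz":0,"jaw":0},
    {"tx":0,"ty":0,"tz":0,"rx":0,"ry":0,"rz":0,"jaw":0},
    {"tx":0,"ty":0,"tz":0,"rx":0,"ry":0,"rz":0,"jaw":0}
  ]
}}

```text
time_s: 14.98
tcp_pos: [462.8, 254.3, 124.3]
ee_rot: [0.02, -0.048, 0.923, -0.381]
ft_force: [-0.3, 0.5, -2.2]
width: 0.04
grip_force: 30.8
```

Run:
```python
from h import *
s=read_state(); R=Rq(s['ee_rot']); print(s['tcp_pos']+R@[0,-87,17.6],R.round(2),s['ft_force'],s['joint_pos'])
```

```text
[470.42440886 180.55091962 173.1713781 ] [[-0.99 -0.07  0.07]
 [-0.1   0.71 -0.7 ]
 [-0.   -0.7  -0.71]] [-0.25396801  0.48159374 -2.24157635] [ 0.57720666  0.67809883  1.34762055 -0.6787215   1.54735491 -0.92632477]
```

>>> {"method": "move_arm", "body": {
  "commands": [
    {"tx":0,"ty":0.003,"tz":0.003,"rx":0,"ry":0,"rz":0,"jaw":0},
    {"tx":0,"ty":0.003,"tz":0.003,"rx":0,"ry":0,"rz":0,"jaw":0},
    {"tx":0,"ty":0.001,"tz":0.001,"rx":0,"ry":0,"rz":0,"jaw":0},
    {"tx":0,"ty":0,"tz":0,"rx":0,"ry":0,"rz":0,"jaw":0}
  ]
}}

```text
time_s: 15.48
tcp_pos: [462.5, 254.3, 113.8]
ee_rot: [0.02, -0.048, 0.923, -0.382]
ft_force: [-0.3, -0.1, -2.5]
width: 0.044
grip_force: 30.8
```

>>> {"method": "move_arm", "body": {
  "commands": [
    {"tx":0,"ty":0.0015,"tz":0.0015,"rx":0,"ry":0,"rz":0,"jaw":0},
    {"tx":0,"ty":0,"tz":0,"rx":0,"ry":0,"rz":0,"jaw":0}
  ]
}}

```text
time_s: 15.72
tcp_pos: [462.4, 254.3, 111.6]
ee_rot: [0.02, -0.048, 0.923, -0.382]
ft_force: [-0.4, 0.4, -2.0]
width: 0.041
grip_force: 30.8
```

>>> {"method": "move_arm", "body": {
  "commands": [
    {"tx":0,"ty":0.0015,"tz":0.0015,"rx":0,"ry":0,"rz":0,"jaw":0},
    {"tx":0,"ty":0,"tz":0,"rx":0,"ry":0,"rz":0,"jaw":0}
  ]
}}

```text
time_s: 15.98
tcp_pos: [462.5, 254.0, 109.8]
ee_rot: [0.02, -0.048, 0.922, -0.383]
ft_force: [0.2, -2.2, -0.2]
width: 0.043
grip_force: 31.3
```

Force shows the handle is bearing on the peg. I release and back out along the tool axis.

>>> {"method": "move_arm", "body": {
  "commands": [
    {"tx":0,"ty":0,"tz":0,"rx":0,"ry":0,"rz":0,"jaw":0.02},
    {"tx":0,"ty":0,"tz":0,"rx":0,"ry":0,"rz":0,"jaw":0.03},
    {"tx":0,"ty":0,"tz":0,"rx":0,"ry":0,"rz":0,"jaw":0.03},
    {"tx":0,"ty":0,"tz":-0.006,"rx":0,"ry":0,"rz":0,"jaw":0.03},
    {"tx":0,"ty":0,"tz":-0.01,"rx":0,"ry":0,"rz":0,"jaw":0.03},
    {"tx":0,"ty":0,"tz":-0.02,"rx":0,"ry":0,"rz":0,"jaw":0.03},
    {"tx":0,"ty":0,"tz":-0.02,"rx":0,"ry":0,"rz":0,"jaw":0.03},
    {"tx":0,"ty":0,"tz":-0.02,"rx":0,"ry":0,"rz":0,"jaw":0.03},
    {"tx":0,"ty":0,"tz":-0.02,"rx":0,"ry":0,"rz":0,"jaw":0.03},
    {"tx":0,"ty":0,"tz":-0.02,"rx":0,"ry":0,"rz":0,"jaw":0.03},
    {"tx":0,"ty":0,"tz":-0.02,"rx":0,"ry":0,"rz":0,"jaw":0.03}
  ]
}}

```text
time_s: 17.35
tcp_pos: [452.1, 350.9, 206.8]
ee_rot: [0.02, -0.048, 0.923, -0.382]
ft_force: [0.3, 0.8, 0.2]
width: 0.342
grip_force: 0.0
```

Run:
```python
from h import *
s,c=grab('wrist','w8'); ss,cs=grab('side','side8'); print(s['tcp_pos'],s['ee_rot'],s['ft_force'],s['joint_pos'])
a=c['color'][:,:,::-1]; p=np.array([265,172])
q=cs['color'][:,:,::-1][p[1]-60:p[1]+60,p[0]-50:p[0]+50]
q=cv2.resize(q,(280,336),interpolation=cv2.INTER_CUBIC); o=np.zeros((384,800,3),np.uint8); o[:,:512]=a; o[:336,515:795]=q; cv2.imwrite('pics/v8.png',o)
```

```text
[452.1400049  350.89414124 206.79386426] [ 0.02018399 -0.04832668  0.92271338 -0.38191249] [0.32585891 0.77483361 0.24834799] [ 0.70890592  0.69286868  1.04420121 -0.65074294  1.85316528 -1.00668852]
```

View pics/v8.png

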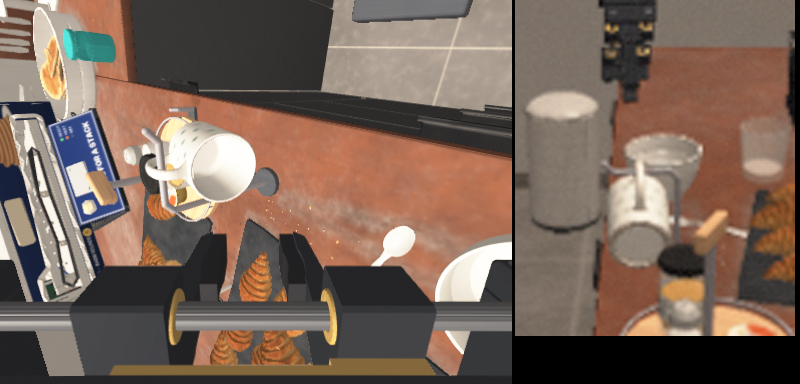

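The mug hangs on the peg with its opening toward +y, both in the wrist view (220,165) and the side crop (640,220), and the gripper is clear. Next I lift, straighten the tool and go over the bar.

>>> {"method": "move_arm", "body": {
  "commands": [
    {"tx":0,"ty":-0.028,"tz":-0.028,"rx":0,"ry":0,"rz":0,"jaw":0.05},
    {"tx":0,"ty":-0.028,"tz":-0.028,"rx":0,"ry":0,"rz":0,"jaw":0.05},
    {"tx":0,"ty":-0.028,"tz":-0.028,"rx":0,"ry":0,"rz":0,"jaw":0.05},
    {"tx":0,"ty":0,"tz":0,"rx":-7.5,"ry":0,"rz":0,"jaw":0.05},
    {"tx":0,"ty":0,"tz":0,"rx":-7.5,"ry":0,"rz":0,"jaw":0.05},
    {"tx":0,"ty":0,"tz":0,"rx":-7.5,"ry":0,"rz":0,"jaw":0.05},
    {"tx":0,"ty":0,"tz":0,"rx":-7.5,"ry":0,"rz":0,"jaw":0.05},
    {"tx":0,"ty":0,"tz":0,"rx":-7.5,"ry":0,"rz":0,"jaw":0.05},
    {"tx":0,"ty":0,"tz":0,"rx":-7.5,"ry":0,"rz":0,"jaw":0.05},
    {"tx":0,"ty":0,"tz":0,"rx":0,"ry":0,"rz":0,"jaw":0.05}
  ]
}}

```text
time_s: 18.7
tcp_pos: [452.6, 348.4, 324.8]
ee_rot: [0.0, -0.051, 0.999, -0.0]
ft_force: [0.4, -0.2, -0.3]
width: 0.567
grip_force: 0.0
```

Run:
```python
from h import *
s=read_state(); R=Rq(s['ee_rot']); print(s['tcp_pos'],R.round(3),s['joint_pos'])
print(R.T@(np.array([500,-20,320])-s['tcp_pos']))
```

```text
[452.58437835 348.43584775 324.81208701] [[-0.995 -0.102  0.   ]
 [-0.102  0.995 -0.001]
 [-0.    -0.001 -1.   ]] [ 4.49317075e-01  3.76691448e-01  1.05857277e+00 -9.23309386e-04
  1.70658527e+00 -1.22338530e+00]
[  -9.73476277 -371.34206866    5.16465882]
```

>>> {"method": "move_arm", "body": {
  "commands": [
    {"tx":-0.004,"ty":-0.0293,"tz":0.002,"rx":0,"ry":0,"rz":0,"jaw":0.05},
    {"tx":-0.004,"ty":-0.0293,"tz":0.002,"rx":0,"ry":0,"rz":0,"jaw":0.05},
    {"tx":-0.004,"ty":-0.0293,"tz":0.002,"rx":0,"ry":0,"rz":0,"jaw":0.05},
    {"tx":-0.004,"ty":-0.0293,"tz":0.002,"rx":0,"ry":0,"rz":0,"jaw":0.05},
    {"tx":-0.004,"ty":-0.0293,"tz":0.002,"rx":0,"ry":0,"rz":0,"jaw":0.05},
    {"tx":-0.004,"ty":-0.0293,"tz":0.002,"rx":0,"ry":0,"rz":0,"jaw":0.05},
    {"tx":-0.004,"ty":-0.0293,"tz":0.002,"rx":0,"ry":0,"rz":0,"jaw":0.05},
    {"tx":-0.004,"ty":-0.0293,"tz":0.002,"rx":0,"ry":0,"rz":0,"jaw":0.05},
    {"tx":-0.004,"ty":-0.0293,"tz":0.002,"rx":0,"ry":0,"rz":0,"jaw":0.05},
    {"tx":-0.004,"ty":-0.0293,"tz":0.002,"rx":0,"ry":0,"rz":0,"jaw":0.05},
    {"tx":-0.004,"ty":-0.0293,"tz":0.002,"rx":0,"ry":0,"rz":0,"jaw":0.05},
    {"tx":-0.004,"ty":-0.0293,"tz":0.002,"rx":0,"ry":0,"rz":0,"jaw":0.05}
  ]
}}

```text
time_s: 20.2
tcp_pos: [537.0, 4.6, 300.0]
ee_rot: [-0.001, -0.053, 0.999, -0.001]
ft_force: [0.1, 0.4, -0.7]
width: 0.569
grip_force: 0.0
```

>>> {"method": "move_arm", "body": {
  "commands": [
    {"tx":0,"ty":0,"tz":0,"rx":0,"ry":0,"rz":9.5,"jaw":0.05},
    {"tx":0,"ty":0,"tz":0,"rx":0,"ry":0,"rz":9.5,"jaw":0.05},
    {"tx":0,"ty":0,"tz":0,"rx":0,"ry":0,"rz":9.5,"jaw":0.05},
    {"tx":0,"ty":0,"tz":0,"rx":0,"ry":0,"rz":9.5,"jaw":0.05},
    {"tx":0,"ty":0,"tz":0,"rx":0,"ry":0,"rz":9.5,"jaw":0.05},
    {"tx":0,"ty":0,"tz":0,"rx":0,"ry":0,"rz":9.5,"jaw":0.05},
    {"tx":0,"ty":0,"tz":0,"rx":0,"ry":0,"rz":9.5,"jaw":0.05},
    {"tx":0,"ty":0,"tz":0,"rx":0,"ry":0,"rz":9.5,"jaw":0.05},
    {"tx":0,"ty":0,"tz":0,"rx":0,"ry":0,"rz":9.5,"jaw":0.05},
    {"tx":0,"ty":0,"tz":0,"rx":0,"ry":0,"rz":9.5,"jaw":0.05},
    {"tx":0,"ty":0,"tz":0,"rx":0,"ry":0,"rz":9.5,"jaw":0.05},
    {"tx":0,"ty":0,"tz":0,"rx":0,"ry":0,"rz":9.5,"jaw":0.05},
    {"tx":0,"ty":0,"tz":0,"rx":0,"ry":0,"rz":0,"jaw":0.05},
    {"tx":0,"ty":0,"tz":0,"rx":0,"ry":0,"rz":0,"jaw":0.05}
  ]
}}

```text
time_s: 21.95
tcp_pos: [536.9, 5.5, 300.3]
ee_rot: [0.0, 0.808, 0.589, -0.001]
ft_force: [0.4, -0.6, -0.3]
width: 0.57
grip_force: 0.0
```

Run:
```python
from h import *
s,c=grab('wrist','w9'); R=Rq(s['ee_rot']); print(s['tcp_pos'],np.degrees(np.arctan2(R[1,1],R[0,1])),s['joint_pos'])
print(proj(s,c,[(537,4,190),(526,-25,190),(548,36,190),(515,50,124)]).round())
g=cv2.cvtColor(c['color'],cv2.COLOR_RGB2HSV)
for nm,lo,hi in(('bar',(5,90,120),(25,255,255)),('dark',(0,0,0),(180,255,60))):
    m=cv2.morphologyEx(cv2.inRange(g,lo,hi),cv2.MORPH_OPEN,np.ones((3,3)))
    n,l,st,ce=cv2.connectedComponentsWithStats(m)
    for i in range(1,n):
        if st[i,4]>150 and st[i,1]<240: print(nm,st[i],ce[i].round())
p=proj(s,c,[(537,4,190)])[0].astype(int); print(g[p[1],p[0]])
for x in range(-36,37,6): print(x,[tuple(int(v) for v in g[p[1]+y,p[0]+x]) for y in(-30,-20,-10,0,10,20,30)])
```

```text
[536.85811784   5.47961478 300.33683415] -17.80007583534339 [-2.09907470e-01  3.21292365e-01  1.21067610e+00 -1.10396969e-03
  1.61047955e+00  1.00718696e-01]
[[255. 189.]
 [253. 219.]
 [255. 154.]
 [223. 139.]]
bar [  171     0   215   103 10891] [290.  54.]
bar [ 463    0   49   84 2971] [491.  43.]
bar [ 143   49   76  137 4644] [181. 107.]
bar [ 423  105   89   87 4394] [471. 143.]
bar [192 141  20  24 229] [199. 154.]
bar [277 141  35  37 712] [296. 160.]
bar [ 187  151  120  150 8265] [252. 246.]
bar [ 325  159   50   72 2049] [351. 194.]
bar [232 160  21  11 157] [243. 166.]
bar [ 446  180   66   50 1660] [472. 205.]
dark [ 391    0   72  101 5448] [426.  49.]
dark [458   5  12  68 295] [463.  39.]
dark [ 198  111   55   55 2101] [226. 138.]
dark [    0   205   512   179 21340] [185. 310.]
dark [ 296  232  178  133 7718] [370. 291.]
[ 16 109 237]
-36 [(36, 15, 86), (21, 90, 250), (21, 92, 249), (24, 76, 254), (22, 88, 251), (9, 139, 162), (9, 137, 158)]
-30 [(30, 17, 61), (22, 88, 251), (22, 89, 250), (23, 80, 253), (21, 88, 251), (129, 9, 206), (9, 134, 158)]
-24 [(30, 17, 61
[... 490 characters left out ...]
99, 248), (21, 92, 250), (15, 107, 219)]
6 [(19, 98, 249), (22, 85, 252), (21, 88, 251), (22, 86, 251), (22, 86, 252), (21, 90, 250), (14, 118, 219)]
12 [(19, 99, 249), (23, 82, 252), (20, 98, 249), (14, 114, 224), (21, 90, 250), (19, 99, 243), (9, 91, 165)]
18 [(19, 89, 232), (19, 102, 235), (21, 91, 250), (21, 90, 249), (21, 93, 248), (21, 89, 251), (10, 125, 145)]
24 [(27, 10, 254), (10, 180, 248), (23, 83, 252), (22, 88, 251), (22, 87, 251), (22, 86, 251), (9, 132, 139)]
30 [(30, 6, 251), (17, 170, 252), (28, 15, 253), (22, 87, 251), (24, 74, 254), (21, 90, 251), (10, 129, 130)]
36 [(101, 21, 228), (23, 157, 254), (25, 18, 253), (22, 88, 250), (24, 72, 254), (30, 7, 208), (10, 114, 147)]
```

Run:
```python
from h import *
s,c=load('w9'); g=cv2.cvtColor(c['color'],cv2.COLOR_RGB2HSV)
m=cv2.inRange(g,(11,100,100),(18,160,250))
for y in range(130,242,3): print(y,''.join('#' if m[y,x] else ('d' if g[y,x,2]<110 else '.') for x in range(228,290)))
```

```text
130 ddddddddddddddddddddddddd.....................................
133 ddddddddddddddddddddddddd#....................................
136 ddddddddddddddddddddddddd.....................................
139 ddddddddddddddddddddddddd#....................................
142 ddddddddddddddddddddddddd.................................##..
145 ddddddddddddddddddddddddd.....................................
148 dddddddddddddddddddddddd......................................
151 ddddddddddddddddddddddd.......................................
154 ddddddddddddddddddddd......dd.###########.....................
157 dddddddddddddddddd#.......dd##############....................
160 ddddddddddddddd#..........dd###..........##...................
163 dddddddddd###.............d####...........#..............####.
166 ####......................d###...........##........#..........
169 ...........................###...........###..................
172 ..........................####..........##..........#.........
175 .........................####...........#...............#.....
178 ........................
[... 745 characters left out ...]
.###.................##.......
214 .....................###.........##......######..............#
217 .....................###........##............................
220 ..........................#######.............................
223 ..............................................................
226 ..................................................#...........
229 ..............................................................
232 ......................................................#.......
235 ..............................................................
238 ....................................................#.........
241 ..............................................###.............
```

Run:
```python
from h import *
s,c=load('w9')
P=onz(s,c,[(258,158),(270.5,158),(252,219.5),(261,219.5)],190); print(P.round(1))
a=(P[0]+P[1])/2;b=(P[2]+P[3])/2; d=a-b; print('c',P.mean(0),'len',np.linalg.norm(d),'w',np.linalg.norm(P[0]-P[1]),np.linalg.norm(P[2]-P[3]),'ang',np.degrees(np.arctan2(d[1],d[0])))
for z,px in((190,[(271,163),(260,217)]),(190,[(259,163),(251.5,217)]),(177,[(254,163),(249,217)])):
    e=onz(s,c,px,z); d=e[0]-e[1]; print(e.round(1),np.degrees(np.arctan2(d[1],d[0])))
R=Rq(s['ee_rot']); print(R.T@(np.array([537,4.5,158])-s['tcp_pos']))
# jar lid
g=c['color'].max(2); m=((g<75)*255).astype(np.uint8); m=cv2.morphologyEx(m,cv2.MORPH_OPEN,np.ones((5,5)))
n,l,st,ce=cv2.connectedComponentsWithStats(m); i=l[138,224]; k=max(cv2.findContours((l==i).astype(np.uint8),cv2.RETR_EXTERNAL,cv2.CHAIN_APPROX_NONE)[0],key=len)
h=cv2.convexHull(k).reshape(-1,2); print(st[i]); Q=onz(s,c,h,122)[:,:2].astype(np.float32); print(cv2.minEnclosingCircle(Q))
```

```text
[[549.   31.4 190. ]
 [559.8  27.9 190. ]
 [525.1 -25.1 190. ]
 [533.4 -27.8 190. ]]
c [541.83033138   1.59148284 190.        ] len 61.52204540112451 w 11.349791119187232 8.79516279325159 ang 65.88250041996609
[[558.9  23.3 190. ]
 [533.3 -25.  190. ]] 62.092142732413706
[[548.5  26.7 190. ]
 [525.4 -22.5 190. ]] 64.87647003028086
[[543.2  25.1 177. ]
 [521.1 -27.2 177. ]] 67.11756723886408
[ -0.72088376   0.5398962  142.33742646]
[ 198  111   55   55 2354]
((516.8272705078125, 49.692535400390625), 31.630887985229492)
```

>>> {"method": "move_arm", "body": {
  "commands": [
    {"tx":-0.0017,"ty":0.0028,"tz":0,"rx":0,"ry":0,"rz":7.7,"jaw":0.05},
    {"tx":0,"ty":0,"tz":0.03,"rx":0,"ry":0,"rz":0,"jaw":0.05},
    {"tx":0,"ty":0,"tz":0.03,"rx":0,"ry":0,"rz":0,"jaw":0.05},
    {"tx":0,"ty":0,"tz":0.03,"rx":0,"ry":0,"rz":0,"jaw":0.05},
    {"tx":0,"ty":0,"tz":0.02,"rx":0,"ry":0,"rz":0,"jaw":0.05},
    {"tx":0,"ty":0,"tz":0.02,"rx":0,"ry":0,"rz":0,"jaw":0.05},
    {"tx":0,"ty":0,"tz":0.012,"rx":0,"ry":0,"rz":0,"jaw":0.05},
    {"tx":0,"ty":0,"tz":0,"rx":0,"ry":0,"rz":0,"jaw":0.05},
    {"tx":0,"ty":0,"tz":0,"rx":0,"ry":0,"rz":0,"jaw":0.03},
    {"tx":0,"ty":0,"tz":0,"rx":0,"ry":0,"rz":0,"jaw":0.022},
    {"tx":0,"ty":0,"tz":0,"rx":0,"ry":0,"rz":0,"jaw":0.019}
  ]
}}

```text
time_s: 23.38
tcp_pos: [539.1, 2.8, 159.0]
ee_rot: [0.0, 0.847, 0.532, 0.0]
ft_force: [0.1, -0.4, 0.5]
width: 0.252
grip_force: 0.0
```

Run:
```python
from h import *
s=read_state(); R=Rq(s['ee_rot']); print(s['tcp_pos'],np.degrees(np.arctan2(R[1,1],R[0,1])),'F',R.T@s['ft_force'],s['ft_torque'],s['width'],s['grip_force'],s['joint_pos'])
```

```text
[539.09744137   2.75170239 158.99605936] -25.710330290388395 F [-0.33435524  0.25987492 -0.53008803] [-0.04308087  0.08371931  0.01301291] 0.25249077216913096 0.0 [-2.14603608e-01  4.33475797e-01  1.45842922e+00 -2.17061427e-05
  1.24893721e+00  2.34133109e-01]
```

>>> {"method": "move_arm", "body": {
  "commands": [
    {"tx":0,"ty":0,"tz":0,"rx":0,"ry":0,"rz":0,"jaw":0.016},
    {"tx":0,"ty":0,"tz":0,"rx":0,"ry":0,"rz":0,"jaw":0.012},
    {"tx":0,"ty":0,"tz":0,"rx":0,"ry":0,"rz":0,"jaw":0},
    {"tx":0,"ty":0,"tz":0,"rx":0,"ry":0,"rz":0,"jaw":0},
    {"tx":0,"ty":0,"tz":0,"rx":0,"ry":0,"rz":0,"jaw":0}
  ]
}}

```text
time_s: 24.0
tcp_pos: [542.1, 1.3, 159.0]
ee_rot: [0.003, 0.847, 0.532, 0.003]
ft_force: [14.5, -6.9, -7.5]
width: 0.154
grip_force: 30.1
```

```bash
cat > st.py <<'E'
from h import *
s=read_state(); R=Rq(s['ee_rot']); print(s['tcp_pos'],np.degrees(np.arctan2(R[1,1],R[0,1])),'Ftool',(R.T@s['ft_force']).round(1),s['ft_torque'].round(2),s['width'],s['grip_force'])
s,c=grab('wrist','now'); st,ct=grab('top','nowt')
for n,a,b,z,thr in(('w',s,c,122,75),('t',st,ct,124,60)):
    P0=[]
    m=((b['color'].max(2)<thr)*255).astype(np.uint8); k=5 if n=='w' else 3
    m=cv2.morphologyEx(m,cv2.MORPH_OPEN,np.ones((k,k))); nn,l,sx,ce=cv2.connectedComponentsWithStats(m)
    for i in range(1,nn):
        if not(60<sx[i,4]<6000): continue
        h=cv2.convexHull(max(cv2.findContours((l==i).astype(np.uint8),cv2.RETR_EXTERNAL,cv2.CHAIN_APPROX_NONE)[0],key=len)).reshape(-1,2)
        q,r=cv2.minEnclosingCircle(onz(a,b,h,z)[:,:2].astype(np.float32)); d=np.array(q)-[537.5,3]
        if np.hypot(*d)<110 and 18<r<50: print(n,sx[i],np.round(q,1),'r',round(r,1),'ang',np.degrees(np.arctan2(d[1],d[0])).round(1)%360,'rad',np.hypot(*d).round(1))
E
python3 st.py
```

```text
[542.07076387   1.33702518 159.0165626 ] -25.746228713788774 Ftool [ 0.1 16.   7.6] [-0.97 -2.02  0.04] 0.1541987411318972 30.06255066487938
w [ 334  219   40   46 1349] [599.4 -47.1] r 20.1 ang 321.0 rad 79.7
```

>>> {"method": "move_arm", "body": {
  "commands": [
    {"tx":0,"ty":0.002,"tz":0,"rx":0,"ry":0,"rz":0,"jaw":0},
    {"tx":0,"ty":0.0015,"tz":0,"rx":0,"ry":0,"rz":0,"jaw":0},
    {"tx":0,"ty":0,"tz":0,"rx":0,"ry":0,"rz":0,"jaw":0}
  ]
}}

```text
time_s: 24.48
tcp_pos: [542.1, 1.3, 159.0]
ee_rot: [0.0, 0.847, 0.532, 0.0]
ft_force: [-0.7, 0.0, 3.2]
width: 0.158
grip_force: 30.0
```

```bash
python3 st.py | head -1
python3 - <<'E'
from h import *
# refine angles using all pics: table centre from hook/other pics; print lid centre from w3/top0/w9 relative to new axis
A=np.array([542,1.])
for n,q in(('w9',(516.8,49.7)),('w3',(515,52)),('top',(514,50))): d=np.array(q)-A; print(n,np.degrees(np.arctan2(d[1],d[0])),np.hypot(*d))
E
```

```text
[542.11829937   1.30890064 158.97550722] -25.705940708268955 Ftool [-0.3 -0.6 -3.2] [-0.1   0.16  0.11] 0.1581102804313235 29.999240012839437
w9 117.3594768154791 54.833657547167164
w3 117.89727103094764 57.706152185014034
top 119.74488129694222 56.43580423808985
```

>>> {"method": "move_arm", "body": {
  "commands": [
    {"tx":0,"ty":0,"tz":0,"rx":0,"ry":0,"rz":-1,"jaw":0},
    {"tx":0,"ty":0,"tz":0,"rx":0,"ry":0,"rz":-2,"jaw":0},
    {"tx":0,"ty":0,"tz":0,"rx":0,"ry":0,"rz":-3,"jaw":0},
    {"tx":0,"ty":0,"tz":0,"rx":0,"ry":0,"rz":-3,"jaw":0},
    {"tx":0,"ty":0,"tz":0,"rx":0,"ry":0,"rz":-3,"jaw":0},
    {"tx":0,"ty":0,"tz":0,"rx":0,"ry":0,"rz":-3,"jaw":0},
    {"tx":0,"ty":0,"tz":0,"rx":0,"ry":0,"rz":-3,"jaw":0},
    {"tx":0,"ty":0,"tz":0,"rx":0,"ry":0,"rz":-2,"jaw":0},
    {"tx":0,"ty":0,"tz":0,"rx":0,"ry":0,"rz":0,"jaw":0}
  ]
}}

```text
time_s: 25.7
tcp_pos: [541.9, 1.4, 159.0]
ee_rot: [0.0, 0.741, 0.671, -0.0]
ft_force: [-1.8, 0.1, 6.4]
width: 0.156
grip_force: 30.0
```

```bash
python3 st.py
```

```text
[541.90106587   1.3831605  158.95730016] -5.669884513281772 Ftool [-0.  -1.8 -6.4] [-0.02  0.38  0.07] 0.15577022357601142 30.00061039812863
```

>>> {"method": "move_arm", "body": {
  "commands": [
    {"tx":0,"ty":0,"tz":0,"rx":0,"ry":0,"rz":-2,"jaw":0},
    {"tx":0,"ty":0,"tz":0,"rx":0,"ry":0,"rz":-3,"jaw":0},
    {"tx":0,"ty":0,"tz":0,"rx":0,"ry":0,"rz":-4,"jaw":0},
    {"tx":0,"ty":0,"tz":0,"rx":0,"ry":0,"rz":-4,"jaw":0},
    {"tx":0,"ty":0,"tz":0,"rx":0,"ry":0,"rz":-4,"jaw":0},
    {"tx":0,"ty":0,"tz":0,"rx":0,"ry":0,"rz":-4,"jaw":0},
    {"tx":0,"ty":0,"tz":0,"rx":0,"ry":0,"rz":-4,"jaw":0},
    {"tx":0,"ty":0,"tz":0,"rx":0,"ry":0,"rz":-4,"jaw":0},
    {"tx":0,"ty":0,"tz":0,"rx":0,"ry":0,"rz":-4,"jaw":0},
    {"tx":0,"ty":0,"tz":0,"rx":0,"ry":0,"rz":-4,"jaw":0},
    {"tx":0,"ty":0,"tz":0,"rx":0,"ry":0,"rz":-4,"jaw":0},
    {"tx":0,"ty":0,"tz":0,"rx":0,"ry":0,"rz":-4,"jaw":0},
    {"tx":0,"ty":0,"tz":0,"rx":0,"ry":0,"rz":-3,"jaw":0},
    {"tx":0,"ty":0,"tz":0,"rx":0,"ry":0,"rz":-2,"jaw":0},
    {"tx":0,"ty":0,"tz":0,"rx":0,"ry":0,"rz":0,"jaw":0}
  ]
}}

```text
time_s: 27.68
tcp_pos: [541.4, 1.2, 158.9]
ee_rot: [-0.001, 0.388, 0.922, -0.0]
ft_force: [-5.3, -0.5, 8.2]
width: 0.154
grip_force: 30.0
```

```bash
python3 st.py
python3 - <<'E'
from h import *
A=np.array([541.5,2.]);u=np.array([np.cos(np.radians(186)),np.sin(np.radians(186))])
for n,w in(('now',1),('nowt',1),):
    s,c=load(n); print(n,proj(s,c,[(*(A+u*52),124),(*(A+u*110),48),(*A,30)]).round(1))
ss,cs=grab('side','nows'); print('side',proj(ss,cs,[(*(A+u*52),124),(*(A+u*52),110),(*(A+u*110),48),(*A,30)]).round(1))
s,c=load('nowt'); g=c['color'].max(2)
print('top dark'); 
for y in range(178,210,1): print(y,''.join('#' if v<60 else ('+' if v<100 else '.') for v in g[y,225:290]))
E
```

```text
[541.36429162   1.20202747 158.93135218] 44.32796813883837 Ftool [ 3.4 -4.1 -8.2] [-0.13  0.74  0.04] 0.15355725544572124 30.004473170265555
now [[192.1 178.1]
 [154.3 113.5]
 [253.8 182.7]]
nowt [[269.9 189.9]
 [278.8 206.5]
 [261.3 184.9]]
side [[266.9 211. ]
 [266.8 215. ]
 [248.  233.5]
 [283.3 236.4]]
top dark
178 .................................................................
179 ........................+........................................
180 ..............................................................+..
181 .........................+.......................................
182 .........................+.......................................
183 .................................................................
184 ..........................#......................................
185 .................................................................
186 .................................................................
187 ...........................#.....................................
188 .................................................................
189 .........
[... 756 characters left out ...]

200 ................................++...............................
201 ...............++................................................
202 ................+................................................
203 .................+...............................................
204 ..............+..................................................
205 ............+.....+..............................................
206 ................++...............................................
207 ...............++................................................
208 ........+.+...+..................................................
209 .....+++...+................+....................................
```

Run:
```python
from h import *
s,c=load('now'); g=c['color'].max(2); h=cv2.cvtColor(c['color'],cv2.COLOR_RGB2HSV)
for y in range(90,226,3): print(y,''.join('#' if g[y,x]<70 else ('g' if h[y,x,1]<50 and g[y,x]<170 else ('o' if h[y,x,0]<18 and h[y,x,1]>100 else '.')) for x in range(110,290,2)))
```

```text
90 #gggggggggggggggggggggoooooooooooooooooooooooo............................................
93 ###ggggggggggggggggggoooooooooooooooooooooo...............................................
96 #####gggggggggggggggooooooooooooooooooooo.................................................
99 #######ggggggggggg.oooooooooooooooooooo...................................................
102 #########ggggggggoooooooooooo..oooooo.....................................................
105 ###########gggggoooooooog.gggggggooo......................................................
108 ############gggooooooo.g...gggggggg.......................................................
111 #############oooooooog....ggggggg.........................................................
114 ############oooooooo....gggggggg..........................................................
117 ###########ooooooooog..g.gggggg...........................................................
120 ##########oooooooooogggggggggg...............ggg..........................................
123 #########oooooooooooo...oooog..............gg.ggggggg..
[... 2565 characters left out ...]
###........ooooooooooo............o
207 oooooooooooooooooooooooog######################gg########........ooooooooooooo............
210 oooooooooooooooooooooooo..g#########gg##################.........ooooooooooooo............
213 ooooooooooooooooooooooooo..o.########################o..........ooooooooooooooo...........
216 ooooooooooooooooooooooooo...o....#################..............ooooooooooooooo...........
219 oooooooooooooooooooooooooo..go.......########.o.................ooooooooooooooo...........
222 ooooooooooooooooooooooooooo..go.................................ooooooooooooooo...........
225 oooooooooooooooooooooooooooo..go...............................gooo..........oo...........
```

Run:
```python
from h import *
s,c=load('now')
L=onz(s,c,[(143,172),(236,174),(190,129),(188,219)],123); print(L.round(1)); q=L.mean(0)[:2]
for px,z in(((168,113),48),((160,113),48),((164,107),48),((158,120),48),((164,113),20)): print(px,z,onz(s,c,[px],z)[0].round(1))
b=onz(s,c,[(252,177)],30)[0][:2]; print('rod base',b)
# rim fit: bright/wood pixels right boundary etc: turntable vs surroundings below
for A in([541.5,2],[537.5,3],b): d=q-A; print('lid',q.round(1),A,np.degrees(np.arctan2(d[1],d[0]))%360,np.hypot(*d))
print(proj(s,c,[(425,174,182),(470,180,170)]))
cv2.imwrite('pics/n.png',c['color'][:,:,::-1])
g=c['color']
for y in range(96,126,2): print(y,' '.join(f'{int(g[y,x].mean()):3d}' for x in range(142,190,3)))
```

```text
[[464.2 -23.1 123. ]
 [508.7  18.5 123. ]
 [468.2  19.6 123. ]
 [507.  -28.3 123. ]]
(168, 113) 48 [440.3  -0.8  48. ]
(160, 113) 48 [435.4  -5.7  48. ]
(164, 107) 48 [434.7   0.6  48. ]
(158, 120) 48 [437.8 -11.6  48. ]
(164, 113) 20 [433.1 -10.4  20. ]
rod base [536.10900702   5.00999425]
lid [487.   -3.3] [541.5, 2] 185.57672259534147 54.74340887344063
lid [487.   -3.3] [537.5, 3] 187.1354616353092 50.87834644092847
lid [487.   -3.3] [536.10900702   5.00999425] 189.62991464582436 49.79498279800188
[[ 394.49097817 -381.68783153]
 [ 472.36530847 -196.42360031]]
96 132 134 127  90  98  97  94  95  95  99 105 108 110 112 112 111
98 129 133  86 100  98  95  95  95  97  99 106 107 110 112 113 112
100 129 128  95  99  98  97  96  96  98 101 106 107 109 113 114 124
102 130  86 102  97  97 100  96  96  97  96  87 107 111 113 106 208
104 124 104 103  98  98 101 142 100  97  96  89  98 111 111 197 212
106  98 114 108 100 100 135 170 158 103 105 107  77 111 163 220 184
108 108 113 111 106 117 164 177 162 110 112 111 103  87 215 192 210
110 113 112 113 107 156 176 169 137 114 113 107 104 199 210 207 211
112 113 113 114 170 182 174 151 123 116 114 105 168 219 184 215 216
114 113 114 112 203 212 160 150 116 116 110 107 213 188 217 217 217
116 115 113 112 195 207 136 155 115 114 105 166 216 207 213 213 213
118 115 113 114 154 155 140 115 114 109 104 213 182 210 210 210 210
120 115 115 113 154 144 149 116 113 105 167 216 209 215 215 215 215
122 113 113 111 161 142 112 110 113 103 213 186 219 219 218 218 219
124 114 113 112 112 134 109 116 113 164 215 211 217 218 218 218 226
```

The jar lid at (487,−3), pointer at (433,−9) and axis line up to within about 1°. One numeric check that the mug, bowl and spoon are unchanged, then hand in.

Run:
```python
from h import *
a=load('side8')[1]['color'].astype(int); b=load('nows')[1]['color'].astype(int); o=load('side0')[1]['color'].astype(int)
R={'mug':(slice(170,208),slice(246,268)),'bowl/spoon':(slice(160,196),slice(278,300))}
for k,r in R.items(): print(k,np.abs(a[r]-b[r]).mean().round(1),'vs start',np.abs(o[r]-b[r]).mean().round(1))
s=read_state(); print(s['ft_force'],s['grip_force'],s['time_s']); sign_off()
```

```text
mug 55.0 vs start 53.3
bowl/spoon 55.9 vs start 56.7
[-4.45727396 -0.62488581  7.61217239] 30.004213750362396 27.825
the job is handed in; nothing more can be done
```

The mug was hung on the hook and released, and the jar was turned to the front, in line with the pointer to within about 1° by my measurements. The job was handed in at 27.8 s, still gripping the bar. My last check of the mug, bowl and spoon was inconclusive: the side picture had changed a lot in both regions, probably because the arm was in the way. I last saw the mug hanging just after I let go of it.

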